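# Shut and clip the workshop tub

### The arm

A 6-joint arm with a two-finger parallel gripper is mounted at the origin on a cart in front of the work surface, level with it; the furniture and walls round the work are solid. World frame = base frame: x ahead of the robot, y to its left, z up, the work surface at z = 0. Lengths are in m, angles in rad, forces in N, time in s.
With the tool pointing down it reaches from about 0.325 to 0.9 m from the base axis. Payload 6.1 kg.
Tool frame: the origin (TCP) lies on the centre line of the jaws, within the pads' length; the fingertips stand 19 mm ahead of it and the grasp point (between the pads) is the TCP (ctrl.tips_ahead is the distance from the TCP to the fingertips, in m); y points along the fingers, x is the direction in which the jaws open and shut, and the axes are right-handed (so a half turn about y gives the same grasp; the last joint's range is limited). The gripper opens to 85 mm and grips with 20 to 120 N. Pads are 22 mm wide; open, the fingers measure 114 mm over their backs; the gripper's body (76 mm by 85 mm) begins 54 mm behind the grasp point. The pads swing forward as they close: fully open they stand 13 mm farther back than shut.
Start: joints at [1.098, 0.22, 1.526, -0, 1.395, -0.126], TCP at [0.212, 0.588, 0.25] pointing down, gripper open.
Joint ranges: [-2.98, 2.98], [-0.91, 2.08], [0.09, 2.57], [-1.24, 4.39], [0.2, 2.65], [-2.68, 2.68]. Speed limits (rad/s): [2.57, 2.57, 3.01, 3.14, 3.14, 3.14].

### API

Orientations are given as a unit quaternion [x, y, z, w].
In Python, from bench import status, eyes, ctrl gives the robot as it stands.
- The arm moves only by the shell command python3 -m pendant 'ROWS'. ROWS is JSON, a list of rows, each a list of 3 entries, a list of its own where there are three numbers: the shift along the tool's x, y, z in m, then the turn, a rotation vector about the tool's x, y, z in rad, then the opening in per cent of the stroke, from 0 (shut) to 100 (fully open). In form: [[[x, y, z], [rx, ry, rz], fingers], ...]. A call has exactly 10 rows; each row shifts and turns the pose as measured when the row begins, along the tool's axes as they then stand; what a row does not reach is not made up. A row lasts 1/8 s, in which the tool goes at most 62.5 mm and 10.7 degrees, less where a joint would pass 70% of its speed; a pose out of reach is approached as far as the arm can. A call with a gripper value outside its range is refused whole. The fingers move at their own pace and stop on an object; the grip force is fixed at half the most. Time passes only in rows, so rows that do not move let the fingers close, or fill a call up. It gives the time, the measured TCP pose, the force and the opening at its end, in the units of the state.
- status.get_state(): the state, without advancing time (a new reading comes with each control period).
- eyes.camera(name): name is "side" or "top" or "wrist"; returns the picture (384x512x3 uint8, red, green, blue); there is no depth.
- eyes.calibration(name): a dict with "fx", "fy", "cx", "cy" (pixels), "extrinsics" (4x4, takes a point from camera to world coordinates); the wrist camera has in their place "mount" (4x4, takes a point from camera to tool coordinates, whose origin is the TCP and whose axes are the tool frame's). Camera axes: x right, y down, z forward; pixel columns grow to the right and rows downward; lengths in m; the calibration is good to about 2 mm. A picture is of the moment at which its call begins: read the wrist's pose just before it. calibration takes no time and is no camera call.
- ctrl.close_job(): hands the job in, once; it reports no verdict.
The state is a dict: "time_s": time; "joints": joint angles; "joint_vel": joint speeds; "joint_torque": joint torques, N m; "tcp_pos": TCP position; "ee_rot": TCP orientation; "contact_force": force on the tool from outside, world axes, zero at the start; "wrist_torque": the same for the moment, N m; "gripper_width": finger opening in m.
Only numpy, scipy, OpenCV 4.12 (cv2) and the standard library are available. Lean on these libraries where they do the work, as an engineer would, in place of code of your own. Each camera call takes 0.05 s, during which the arm holds its last target. There are 200 camera calls.

### The job

Shut the clip tub: press its lid fully home, then fold the three blue clip flaps (front, left and right) down one by one and push each in until it snaps and stays down by itself. Press gently, by feel: more than 25 N on a flap or on the lid breaks it. Leave the other things on the bench where they are.

Things in the scene. Friction and masses are not known exactly. Their poses are not given: they have to be found in the camera images.
- tub_hinge (a point): Middle of the lid's hinge line, at the back of the clip tub, 112 mm above the bench. The tub (frosted clear plastic, 118 x 154 x 89 mm over the lid) stands on a 30 mm plywood base screwed to the bench and cannot shift. x points to the tub's back, y to its left seen from its front, z up; the lid's front edge is 115 mm along -x.
- lid_press (a point): Point on the upper face of the hinged lid, 75 mm in front of its hinge line, half-way between left and right; moves with the lid. The lid is 9 mm thick. z is the outward normal of its upper face.
- tub_lid (a joint): Angle of the lid: 0 is shut (home, against a hard stop), larger is open. It starts ajar. A stiff hinge holds it where it is left; it swings shut under about 5 to 8 N on lid_press, then it is home and rigid.
- clip_front_hinge (a point): Middle of the hinge line of the blue clip flap on the front edge of the lid; fixed to the lid. -x points straight out from the tub, y along the edge, z is the lid's upward normal. With the lid shut it is 114 mm above the bench.
- clip_front_pad (a point): Centre of the outer face of the ribbed thumb pad (36 mm wide, 14 mm high) at the free end of the front clip flap, 44 mm from its hinge line and 7.5 mm outside the flap's mid plane; moves with the flap, which ends 51 mm from the hinge. -x is the outward normal, z points to the hinge. The plastic is slippery. Snapping it takes a push of 6 to 10 N straight in to the wall, with the lid home; over 25 N breaks it.
- clip_front (a joint): Angle of the front flap: 0 hangs down along the wall, 1.57 stands straight out. A weak spring (under 2 N) lifts it to 1 or more unless its hook has snapped past the sprung rod of the catch. The hook meets the rod about 0.17 before a hard stop and snaps half-way. The stop lies anywhere from 0.01 to 0.3: the catches are set up to 9 mm different in depth, which is not measured.
- clip_left_hinge (a point): Middle of the hinge line of the blue clip flap on the left (seen from the front; +y of tub_hinge) edge of the lid; fixed to the lid. -x points straight out from the tub, y along the edge, z is the lid's upward normal. With the lid shut it is 114 mm above the bench.
- clip_left_pad (a point): Centre of the outer face of the ribbed thumb pad (36 mm wide, 14 mm high) at the free end of the left clip flap, 44 mm from its hinge line and 7.5 mm outside the flap's mid plane; moves with the flap, which ends 51 mm from the hinge. -x is the outward normal, z points to the hinge. The plastic is slippery. Snapping it takes a push of 6 to 10 N straight in to the wall, with the lid home; over 25 N breaks it.
- clip_left (a joint): Angle of the left flap: 0 hangs down along the wall, 1.57 stands straight out. A weak spring (under 2 N) lifts it to 1 or more unless its hook has snapped past the sprung rod of the catch. The hook meets the rod about 0.17 before a hard stop and snaps half-way. The stop lies anywhere from 0.01 to 0.3: the catches are set up to 9 mm different in depth, which is not measured.
- clip_right_hinge (a point): Middle of the hinge line of the blue clip flap on the right (seen from the front; -y of tub_hinge) edge of the lid; fixed to the lid. -x points straight out from the tub, y along the edge, z is the lid's upward normal. With the lid shut it is 114 mm above the bench.
- clip_right_pad (a point): Centre of the outer face of the ribbed thumb pad (36 mm wide, 14 mm high) at the free end of the right clip flap, 44 mm from its hinge line and 7.5 mm outside the flap's mid plane; moves with the flap, which ends 51 mm from the hinge. -x is the outward normal, z points to the hinge. The plastic is slippery. Snapping it takes a push of 6 to 10 N straight in to the wall, with the lid home; over 25 N breaks it.
- clip_right (a joint): Angle of the right flap: 0 hangs down along the wall, 1.57 stands straight out. A weak spring (under 2 N) lifts it to 1 or more unless its hook has snapped past the sprung rod of the catch. The hook meets the rod about 0.17 before a hard stop and snaps half-way. The stop lies anywhere from 0.01 to 0.3: the catches are set up to 9 mm different in depth, which is not measured.
- spec_front_0: Tortoiseshell-brown spectacle front, 58x146x8 mm, a bystander on the left; origin under its centre.
- sanding_block: Tan sanding block, 59x101x33 mm, a bystander on the left; origin under its centre.
- brush: Wooden brush, 33x150x36 mm, a bystander near the front right; origin under its centre.
- driver_blue: Blue screwdriver, 22x150x21 mm, a bystander in front of the tub; origin under its centre.

How it is judged:
On the way, in this order (a step that is already met when the one before it is completed fails the run):
1. the lid is home (value of joint tub_lid below 0.03 rad), for 0.2 s.
2. with the lid home, one clip is down (value of joint tub_lid below 0.03 rad and value of joint any of clip_front, clip_left, clip_right below 0.4 rad), for 0.2 s.
3. with the lid home, two clips are down (value of joint tub_lid below 0.03 rad and (value of joint each of clip_front, clip_left below 0.4 rad or value of joint each of clip_front, clip_right below 0.4 rad or value of joint each of clip_left, clip_right below 0.4 rad)), for 0.2 s.
At the end, for the whole second after the job is handed in: The lid is home (within 0.03 rad) and all three clip flaps, let go, stay snapped down (joint below 0.4 rad) and at rest (value of joint tub_lid below 0.03 rad and value of joint each of clip_front, clip_left, clip_right below 0.4 rad and velocity of joint each of clip_front, clip_left, clip_right below 0.1 rad/s); the robot touches nothing.
It fails at once if a clip flap is pushed with more than 25 N (contact force between any of the fingers, the arm and clip_front above 25 N or contact force between any of the fingers, the arm and clip_left above 25 N or contact force between any of the fingers, the arm and clip_right above 25 N).
It fails at once if the lid is pressed with more than 25 N (contact force between any of the fingers, the arm and tub_lid above 25 N).
It fails at once if a bystander is shifted by more than 20 mm (distance of any of spec_front_0, sanding_block, brush, driver_blue from where it was at the start of the episode above 0.02 m).
It also fails if it takes over 72 s, if anything falls off the work surface, if the arm or the gripper's body presses on something with over 40 N, if the wrist force passes 120 N, or if a joint passes its speed limit or range.

## Working session

There is one attempt and no reset: what is moved stays moved. The work goes in short steps, Python scripts to look and compute and a shell command to move; the robot and the scene stay as the last step left them, time stands still between calls to the robot, and variables do not carry over. Pictures are saved under pics/ and viewed, about 8 in all and at most 12, crops included, and the job is handed in when it is done.

```bash
ls; mkdir -p pics
python3 - <<'E'
from bench import status, eyes, ctrl
import cv2
print(status.get_state(), ctrl.tips_ahead)
for n in ("side","top"):
    cv2.imwrite(f"pics/{n}0.png", eyes.camera(n)[:,:,::-1]); print(n, eyes.calibration(n))
print(eyes.calibration("wrist"))
a=cv2.imread("pics/side0.png");b=cv2.imread("pics/top0.png")
E
```

```text
pics
{'time_s': 0.0, 'joints': array([ 1.09788276e+00,  2.21241228e-01,  1.52759590e+00, -1.76255214e-05,
        1.39472811e+00, -1.26112053e-01]), 'joint_vel': array([ 4.69761702e-05, -1.62776784e-03,  4.51618092e-04, -2.05496728e-05,
       -2.28338852e-03,  3.48592282e-04]), 'joint_torque': array([-3.06612365e-04, -4.96935332e+01, -3.89376569e+01, -2.74227496e-04,
        1.15928732e-02,  2.99788746e-05]), 'tcp_pos': array([0.21218576, 0.58727204, 0.24919792]), 'ee_rot': array([ 0.57909861,  0.40562218, -0.40684984, -0.57843639]), 'contact_force': array([ 0.1002824 , -0.83569602, -0.08363426]), 'wrist_torque': array([ 0.05463149, -0.01501285,  0.01350163]), 'gripper_width': 0.08538896169105309} 0.019
side {'fx': 452.1316121052569, 'fy': 452.1316121052569, 'cx': 256.10251493837393, 'cy': 199.26803780285496, 'extrinsics': array([[ 0.96644719, -0.22330319,  0.12694691,  0.26776901],
       [-0.25676419, -0.85371129,  0.45304434, -0.56702124],
       [ 0.00720976, -0.47043885, -0.88240314,  1.21879932],
       [ 0.        ,  0.        ,  0.        ,  1.        ]])}
top {'fx': 448.68870065658433, 'fy': 448.68870065658433, 'cx': 246.51694686978402, 'cy': 185.49146427510757, 'extrinsics': array([[-0.01714662, -0.9967786 ,  0.07834803,  0.34940147],
       [-0.99978246,  0.01616198, -0.01318442,  0.01904338],
       [ 0.01187569, -0.07855705, -0.99683888,  1.40746871],
       [ 0.        ,  0.        ,  0.        ,  1.        ]])}
{'fx': 289.3804470213581, 'fy': 289.3804470213581, 'cx': 252.8744713777461, 'cy': 192.7675367538915, 'mount': array([[ 9.99999932e-01, -3.35070428e-04, -1.57040877e-04,
         9.11264339e-04],
       [ 6.38826126e-05, -2.61692978e-01,  9.65151170e-01,
        -1.22874362e-01],
       [-3.64490110e-04, -9.65151114e-01, -2.61692939e-01,
         6.61785571e-02],
       [ 0.00000000e+00,  0.00000000e+00,  0.00000000e+00,
         1.00000000e+00]])}
```

View pics/side0.png

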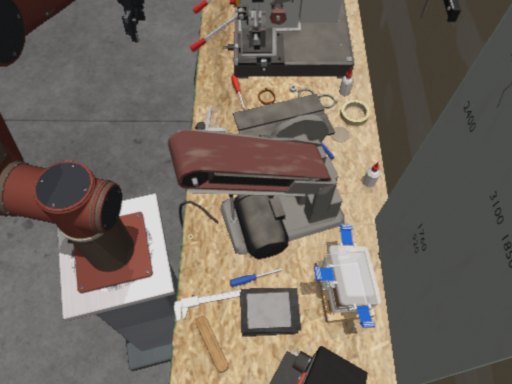

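View pics/top0.png

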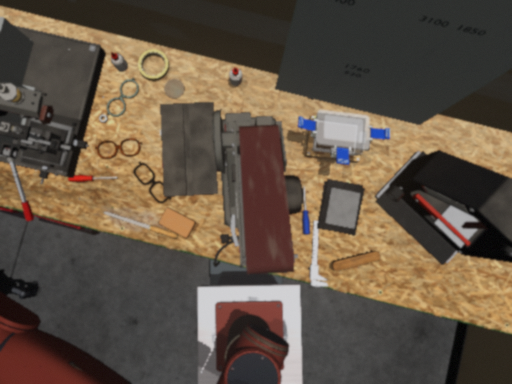

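```bash
cat > h.py <<'E'
import numpy as np, cv2
from bench import status, eyes, ctrl
from scipy.spatial.transform import Rotation as R
def cam(n):
    c=eyes.calibration(n)
    if 'mount' in c:
        s=status.get_state();T=np.eye(4);T[:3,:3]=R.from_quat(s['ee_rot']).as_matrix();T[:3,3]=s['tcp_pos'];E=T@c['mount']
    else: E=c['extrinsics']
    return c,E
def ray(c,E,uv):
    d=np.array([(uv[0]-c['cx'])/c['fx'],(uv[1]-c['cy'])/c['fy'],1.]);return E[:3,3],E[:3,:3]@d
def onz(c,E,uv,z):
    o,d=ray(c,E,uv);return o+d*(z-o[2])/d[2]
def tri(a,b):
    (o,d),(p,e)=a,b
    t=np.linalg.lstsq(np.c_[d,-e],p-o,rcond=None)[0];x=o+d*t[0];y=p+e*t[1];return (x+y)/2,np.linalg.norm(x-y)
def proj(c,E,P):
    q=E[:3,:3].T@(np.array(P)-E[:3,3]);return np.array([c['fx']*q[0]/q[2]+c['cx'],c['fy']*q[1]/q[2]+c['cy']])
def blue(im):
    h=cv2.cvtColor(im,cv2.COLOR_BGR2HSV);return cv2.inRange(h,(100,150,80),(125,255,255))
E
python3 - <<'E'
from h import *
a=cv2.imread("pics/side0.png");b=cv2.imread("pics/top0.png")
for n,im in(("side",a),("top",b)):
    m=blue(im);k,l,s,cc=cv2.connectedComponentsWithStats(m)
    print(n)
    c,E=cam(n)
    for i in range(1,k):
        if s[i,4]>15: print(s[i],cc[i].round(1), onz(c,E,cc[i],.11).round(3))
A=cv2.resize(a[215:340,290:400],None,fx=4,fy=4,interpolation=cv2.INTER_CUBIC)
B=cv2.resize(b[95:185,285:400],None,fx=3,fy=3,interpolation=cv2.INTER_CUBIC)
o=np.zeros((500,800,3),np.uint8);o[:A.shape[0],:440]=A;o[:B.shape[0],445:445+B.shape[1]]=B
cv2.imwrite("pics/c.png",o)
E
```

```text
side
[322 145  11  13  25] [327.4 151.7] [0.671 0.103 0.11 ]
[341 225  11  20 148] [346.1 235.9] [ 0.631 -0.165  0.11 ]
[316 268  18  13 152] [326.2 273.8] [ 0.545 -0.252  0.11 ]
[231 275  25  11 128] [242.  279.9] [ 0.333 -0.213  0.11 ]
[357 306  14  21 168] [363.6 313.8] [ 0.601 -0.372  0.11 ]
top
[300 120  15  10 109] [308.2 124.6] [ 0.628 -0.182  0.11 ]
[371 129  18  10 123] [378.  133.3] [ 0.599 -0.387  0.11 ]
[337 148  12  12 121] [342.2 153.4] [ 0.541 -0.279  0.11 ]
[304 211   5  22  87] [305.7 222.8] [ 0.341 -0.167  0.11 ]
```

View pics/c.png

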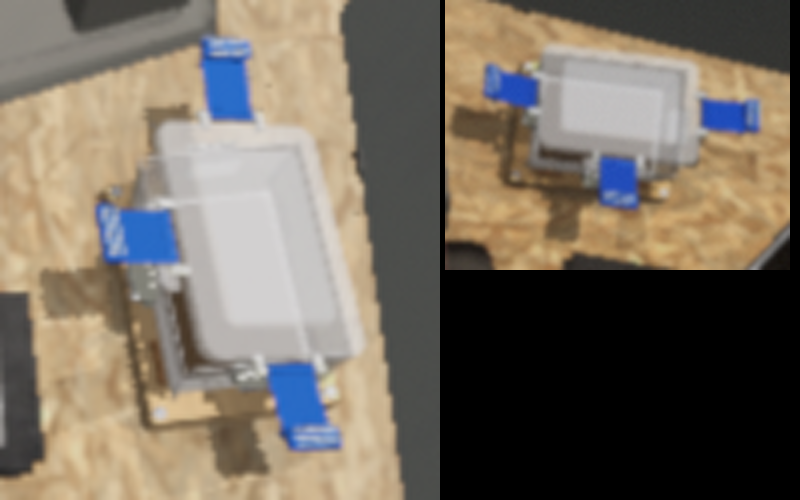

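Run:
```python
from h import *
cs,Es=cam('side');ct,Et=cam('top')
for n,s,t in [('L',(346.1,235.9),(308.2,124.6)),('R',(363.6,313.8),(378,133.3)),('F',(326.2,273.8),(342.2,153.4)),
 ('Lpad',(290+227/4,215+47/4),(285+(492-445)/3,95+80/3)),('Rpad',(290+315/4,215+437/4),(285+(752-445)/3,95+115/3)),('Fpad',(290+110/4,215+232/4),(285+(618-445)/3,95+200/3)),
 ('Lroot',(290+232/4,215+120/4),(285+(535-445)/3,95+92/3)),('Rroot',(290+290/4,215+365/4),(285+(702-445)/3,95+115/3)),('Froot',(290+175/4,215+238/4),(285+(618-445)/3,95+158/3)),
 ('belt far',(325,182),(283,125)),('belt near',(178,185),(293,270)),
 ('lid BL',(290+305/4,215+125/4),(285+(545-445)/3,95+47/3)),('lid BR',(290+360/4,215+350/4),(285+(697-445)/3,95+65/3)),('lid FR',(290+205/4,215+360/4),(285+(693-445)/3,95+162/3)),('lid FL',(290+160/4,215+125/4),(285+(537-445)/3,95+135/3))]:
    P,r=tri(ray(cs,Es,s),ray(ct,Et,t));print(n,P.round(3),round(r,4))
for n,t in (('base right back',(287,115)),('basefr',(302,180))): print(n,onz(ct,Et,t,.03).round(3),onz(ct,Et,t,.1).round(3))
```

```text
L [ 0.621 -0.177  0.142] 0.0003
R [ 0.592 -0.377  0.14 ] 0.0015
F [ 0.533 -0.267  0.163] 0.0012
Lpad [ 0.629 -0.155  0.148] 0.0009
Rpad [ 0.593 -0.404  0.143] 0.0015
Fpad [ 0.508 -0.264  0.179] 0.0007
Lroot [ 0.62  -0.199  0.131] 0.0002
Rroot [ 0.596 -0.358  0.135] 0.0029
Froot [ 0.551 -0.271  0.155] 0.0007
belt far [ 0.58  -0.089  0.293] 0.0171
belt near [ 0.24  -0.091  0.429] 0.004
lid BL [ 0.667 -0.211  0.123] 0.0018
lid BR [ 0.646 -0.359  0.123] 0.0
lid FR [ 0.547 -0.345  0.144] 0.0013
lid FL [ 0.572 -0.196  0.147] 0.0058
base right back [ 0.676 -0.129  0.03 ] [ 0.66  -0.122  0.1  ]
basefr [ 0.472 -0.171  0.03 ] [ 0.466 -0.161  0.1  ]
```

```bash
cat >> h.py <<'E'
YAW=-0.149
xt=np.array([np.cos(YAW),np.sin(YAW),0]);yt=np.array([-np.sin(YAW),np.cos(YAW),0])
HG=np.array([.657,-.286,.112])
def go(tgt,Rt=None):
    s=status.get_state();M=R.from_quat(s['ee_rot']).as_matrix()
    print('shift',(M.T@(np.array(tgt)-s['tcp_pos'])).round(4),'turn',R.from_matrix(M.T@(Rt if Rt is not None else M)).as_rotvec().round(3))
def st():
    s=status.get_state();M=R.from_quat(s['ee_rot']).as_matrix();d=s['tcp_pos']+M[:,1]*.019-HG
    print(round(s['time_s'],2),'tcp',s['tcp_pos'].round(4),'F',s['contact_force'].round(2),'tub-frame tip',(d@xt).round(4),(d@yt).round(4),(d[2]+.112).round(4),'w',round(s['gripper_width'],4),'j',s['joints'].round(2))
E
python3 - <<'E'
from h import *
s=status.get_state();print(R.from_quat(s['ee_rot']).as_matrix().round(3))
for k in range(4):
    x=[-yt,-xt,yt,xt][k];Rt=np.c_[x,[0,0,-1],np.cross(x,[0,0,-1])]
    print(k,x);go(HG-.075*xt+[0,0,.15],Rt)
E
```

```text
[[ 0.34  -0.001 -0.94 ]
 [ 0.94  -0.002  0.34 ]
 [-0.002 -1.     0.   ]]
0 [-0.14844929 -0.98892002 -0.        ]
shift [-0.6849 -0.0117 -0.6417] turn [ 3.000e-03  2.944e+00 -1.000e-03]
1 [-0.98892002  0.14844929 -0.        ]
shift [-0.6849 -0.0117 -0.6417] turn [-2.000e-03 -1.769e+00 -1.000e-03]
2 [0.14844929 0.98892002 0.        ]
shift [-0.6849 -0.0117 -0.6417] turn [-0.    -0.198 -0.002]
3 [ 0.98892002 -0.14844929  0.        ]
shift [-0.6849 -0.0117 -0.6417] turn [ 1.000e-03  1.373e+00 -2.000e-03]
```

```bash
python3 -m pendant '[[[0,-0.05,0],[0,0,0],0],[[0,-0.06,0],[0,0,0],0],[[0,-0.06,0],[0,0,0],0],[[0,-0.06,0],[0,0,0],0],[[0,-0.06,0],[0,0,0],0],[[0,-0.05,0],[0,0,0],0],[[0,0,-0.05],[0,0,0],0],[[0,0,-0.05],[0,0,0],0],[[-0.03,0,-0.05],[0,0,0],0],[[-0.03,0,-0.05],[0,0,0],0]]'; python3 -c "
from h import *
st();x=yt;Rt=np.c_[x,[0,0,-1],np.cross(x,[0,0,-1])];go(HG-.075*xt+[0,0,.3],Rt)"
```

```text
time_s: 1.35
tcp_pos: [0.3822, 0.4638, 0.5917]
ee_rot: [0.579, 0.404, -0.414, -0.575]
contact_force: [0.7, -0.3, 0.9]
gripper_width: -0.0001
1.35 tcp [0.3822 0.4638 0.5917] F [ 0.73 -0.34  0.86] tub-frame tip -0.3832 0.7005 0.5727 w -0.0001 j [ 0.75  0.21  0.91 -0.    2.04 -0.48]
shift [-0.6277  0.1875 -0.4348] turn [-0.004 -0.189 -0.014]
```

```bash
python3 -m pendant '[[[-0.05,0,-0.035],[0,0,0],0],[[-0.05,0,-0.035],[0,0,0],0],[[-0.05,0,-0.035],[0,0,0],0],[[-0.05,0,-0.035],[0,0,0],0],[[-0.05,0,-0.035],[0,-0.05,0],0],[[-0.05,0,-0.035],[0,-0.05,0],0],[[-0.05,0,-0.035],[0,-0.05,0],0],[[-0.05,0,-0.035],[0,-0.05,0],0],[[-0.05,0,-0.035],[0,0,0],0],[[-0.05,0,-0.035],[0,0,0],0]]'; python3 -c "
from h import *
st();x=yt;Rt=np.c_[x,[0,0,-1],np.cross(x,[0,0,-1])];go(HG-.075*xt+[0,0,.3],Rt)"
```

```text
time_s: 2.6
tcp_pos: [0.5906, -0.1239, 0.5925]
ee_rot: [0.533, 0.459, -0.473, -0.531]
contact_force: [0.9, 0.1, 0.4]
gripper_width: -0.0001
2.6 tcp [ 0.5906 -0.1239  0.5925] F [0.85 0.15 0.38] tub-frame tip -0.0899 0.1501 0.5735 w -0.0001 j [-0.33  0.21  0.9  -0.02  2.03 -1.78]
shift [-0.1474  0.183  -0.0142] turn [-0.011  0.017 -0.018]
```

```bash
python3 -m pendant '[[[-0.04,0.03,0],[0,0,0],0],[[-0.04,0.03,0],[-0.01,0,-0.018],0],[[-0.04,0.04,0],[0,0.017,0],0],[[-0.02,0.04,0],[0,0,0],0],[[0,0.03,-0.014],[0,0,0],0],[[0,0.01,0],[0,0,0],0],[[0,0,0],[0,0,0],0],[[0,0,0],[0,0,0],0],[[0,0,0],[0,0,0],0],[[0,0,0],[0,0,0],0]]'; python3 -c "
from h import *
st();x=yt;Rt=np.c_[x,[0,0,-1],np.cross(x,[0,0,-1])];go(HG-.075*xt+[0,0,.3],Rt)
c,E=cam('wrist');np.savez('w1.npz',E=E)
im=eyes.camera('wrist')[:,:,::-1].copy();cv2.imwrite('pics/w1.png',im)
m=blue(im);k,l,s,cc=cv2.connectedComponentsWithStats(m)
for i in range(1,k):
  if s[i,4]>100: print(s[i],cc[i].round(1))
cv2.imwrite('pics/w1b.png',cv2.resize(im,(800,600)))
"
```

```text
time_s: 3.85
tcp_pos: [0.5845, -0.2754, 0.4051]
ee_rot: [-0.535, -0.459, 0.461, 0.539]
contact_force: [0.0, 0.6, -0.6]
gripper_width: -0.0
3.85 tcp [ 0.5845 -0.2754  0.4051] F [ 0.01  0.62 -0.62] tub-frame tip -0.0734 -0.0002 0.3861 w -0.0 j [-0.56  0.23  1.23 -0.    1.69 -1.98]
shift [ 0.0003 -0.0069  0.0018] turn [-0.006 -0.006  0.002]
[284   0  12  18 144] [290.1   7.5]
[240 112  26  28 690] [252.6 125.8]
[311 172  42  21 585] [327.7 181.3]
[156 174  41  20 590] [179.8 183. ]
```

View pics/w1b.png

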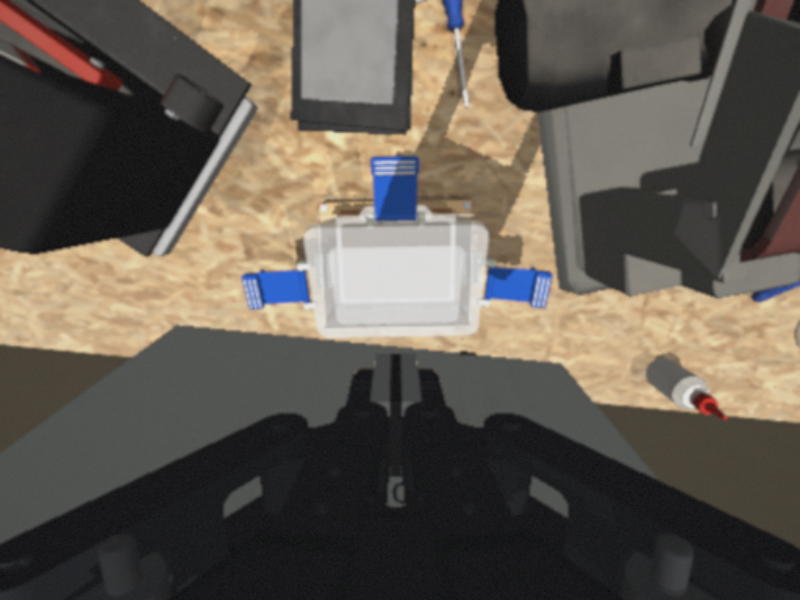

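```bash
python3 -c "
from h import *
c=eyes.calibration('wrist');E=np.load('w1.npz')['E']
f=lambda u,v,z:onz(c,E,(u*.64,v*.64),z)
for n,u,v,z in [('lidBL',478,333,.119),('lidBR',318,338,.119),('Rpadend',243,290,.143),('Lpadend',551,288,.148),('Fpadend',395,156,.18),('Froot',395,218,.155),('Rroot',312,287,.135),('Lroot',485,285,.131),('boxR',155,255,.02),('sanderbase',565,290,.03)]:
  d=f(u,v,z)-HG;print(n,(d@xt).round(3),(d@yt).round(3))
"
python3 -m pendant '[[[0,0.04,0],[0,0,0],0],[[0,0.04,0],[0,0,0],0],[[0,0.04,0],[0,0,0],0],[[0,0.04,0],[0,0,0],0],[[0,0.035,0],[0,0,0],0],[[0,0.015,0],[0,0,0],0],[[0,0.003,0],[0,0,0],0],[[0,0.003,0],[0,0,0],0],[[0,0.003,0],[0,0,0],0],[[0,0.003,0],[0,0,0],0]]'; python3 -c "
from h import *
st()"
```

```text
lidBL 0.002 0.08
lidBR 0.006 -0.073
Rpadend -0.048 -0.132
Lpadend -0.049 0.136
Fpadend -0.157 0.001
Froot -0.11 0.001
Rroot -0.048 -0.073
Lroot -0.048 0.082
boxR -0.06 -0.27
sanderbase -0.018 0.194
time_s: 5.15
tcp_pos: [0.5888, -0.2775, 0.1879]
ee_rot: [0.541, 0.461, -0.459, -0.533]
contact_force: [-0.6, -0.4, 0.5]
gripper_width: 0.0001
5.15 tcp [ 0.5888 -0.2775  0.1879] F [-0.61 -0.41  0.46] tub-frame tip -0.0685 -0.0018 0.1689 w 0.0001 j [-0.56  0.32  1.53 -0.    1.28 -1.98]
```

```bash
python3 -m pendant '[[[0,0.006,0.006],[0,0,0],0],[[0,0.006,0],[0,0,0],0],[[0,0.004,0],[0,0,0],0],[[0,0.004,0],[0,0,0],0],[[0,0.004,0],[0,0,0],0],[[0,0.004,0],[0,0,0],0],[[0,0.004,0],[0,0,0],0],[[0,0.004,0],[0,0,0],0],[[0,0.004,0],[0,0,0],0],[[0,0.004,0],[0,0,0],0]]'; python3 -c "
from h import *
st()"
```

```text
time_s: 6.4
tcp_pos: [0.5833, -0.2778, 0.1438]
ee_rot: [0.542, 0.461, -0.459, -0.532]
contact_force: [-3.3, 0.1, 4.8]
gripper_width: 0.0
6.4 tcp [ 0.5833 -0.2778  0.1438] F [-3.27  0.06  4.79] tub-frame tip -0.0738 -0.0029 0.1248 w 0.0 j [-0.57  0.35  1.57 -0.    1.2  -1.98]
```

```bash
python3 -m pendant '[[[0,0.003,0],[0,0,0],0],[[0,0.003,0],[0,0,0],0],[[0,0.002,0],[0,0,0],0],[[0,0.002,0],[0,0,0],0],[[0,0.002,0],[0,0,0],0],[[0,0.002,0],[0,0,0],0],[[0,0.002,0],[0,0,0],0],[[0,0.002,0],[0,0,0],0],[[0,0.002,0],[0,0,0],0],[[0,0.002,0],[0,0,0],0]]'; python3 -c "
from h import *
st()"
```

```text
time_s: 7.65
tcp_pos: [0.5829, -0.2777, 0.1372]
ee_rot: [0.542, 0.461, -0.46, -0.532]
contact_force: [-8.2, 3.8, 15.5]
gripper_width: 0.0001
7.65 tcp [ 0.5829 -0.2777  0.1372] F [-8.22  3.82 15.54] tub-frame tip -0.0743 -0.003 0.1182 w 0.0001 j [-0.57  0.36  1.58 -0.    1.19 -1.98]
```

```bash
python3 -m pendant '[[[0,-0.01,0],[0,0,0],0],[[0,-0.03,0],[0,0,0],0],[[0,-0.02,0],[0,0,0],0],[[0,0,0.03],[0,0,0],0],[[0,0,0.04],[0,0,0],0],[[0.002,0,0.02],[0,0,0],0],[[0.002,0,0.008],[0,0,0],0],[[0,0,0],[0,0,0],0],[[0,0,0],[0,0,0],0],[[0,0,0],[0,0,0],0]]'; python3 -c "
from h import *
st();x=yt;Rt=np.c_[x,[0,0,-1],np.cross(x,[0,0,-1])];go(HG-.171*xt+[0,0,.042],Rt)
im=eyes.camera('side')[:,:,::-1];cv2.imwrite('pics/s2.png',cv2.resize(im[210:345,280:410],None,fx=4.4,fy=4.4,interpolation=cv2.INTER_CUBIC))"
```

```text
time_s: 8.9
tcp_pos: [0.4868, -0.2578, 0.1968]
ee_rot: [0.543, 0.462, -0.459, -0.53]
contact_force: [0.3, -0.1, 0.4]
gripper_width: -0.0002
8.9 tcp [ 0.4868 -0.2578  0.1968] F [ 0.34 -0.1   0.42] tub-frame tip -0.1722 0.0025 0.1778 w -0.0002 j [-0.63  0.08  1.79  0.    1.26 -2.05]
shift [-0.0023  0.0428 -0.0008] turn [ 0.016 -0.003 -0.008]
```

View pics/s2.png

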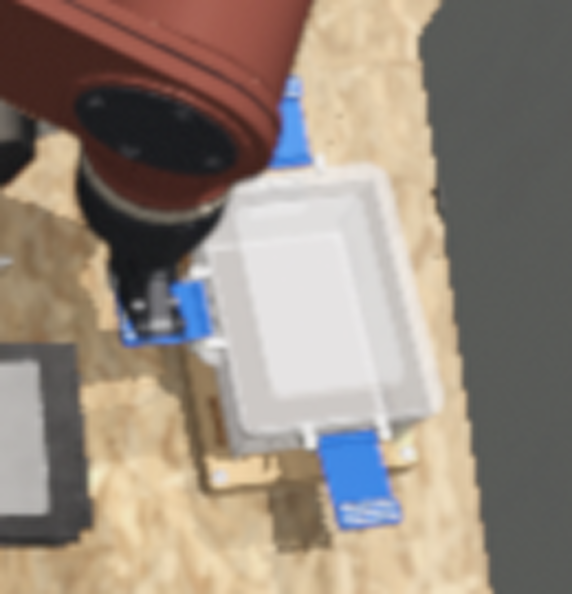

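```bash
python3 -m pendant '[[[-0.001,0.025,0],[0.016,0,-0.008],0],[[-0.001,0.02,0],[0,0,0],0],[[0,0.005,0],[0,0,0],0],[[0,0.005,0],[0,0,0],0],[[0,0.005,0],[0,0,0],0],[[0,0.005,0],[0,0,0],0],[[0,0.005,0],[0,0,0],0],[[0,0.005,0],[0,0,0],0],[[0,0,0],[0,0,0],0],[[0,0,0],[0,0,0],0]]'; python3 -c "
from h import *
st()"
```

```text
time_s: 10.2
tcp_pos: [0.49, -0.2614, 0.1218]
ee_rot: [0.538, 0.461, -0.46, -0.535]
contact_force: [0.1, -0.3, 0.4]
gripper_width: 0.0001
10.2 tcp [ 0.49   -0.2614  0.1218] F [ 0.15 -0.28  0.44] tub-frame tip -0.1687 -0.0005 0.1028 w 0.0001 j [-0.63  0.18  1.83  0.    1.13 -2.05]
```

```bash
python3 -m pendant '[[[0,0.004,-0.001],[0,0,0],0],[[0,0.004,-0.001],[0,0,0],0],[[0,0.004,-0.001],[0,0,0],0],[[0,0.004,-0.003],[0,0,0],0],[[0,0.004,-0.003],[0,0,0],0],[[0,0.003,-0.003],[0,0,0],0],[[0,0,0],[0,0,0],0],[[0,0,0],[0,0,0],0],[[0,0,0],[0,0,0],0],[[0,0,0],[0,0,0],0]]'; python3 -c "
from h import *
st()
im=eyes.camera('side')[:,:,::-1];m=im.copy();im2=eyes.camera('top')[:,:,::-1]
A=cv2.resize(im[230:330,290:390],None,fx=4,fy=4,interpolation=cv2.INTER_CUBIC);B=cv2.resize(im2[95:195,290:390],None,fx=4,fy=4,interpolation=cv2.INTER_CUBIC)
cv2.imwrite('pics/s3.png',np.hstack([A,B]))"
```

```text
time_s: 11.45
tcp_pos: [0.5027, -0.2635, 0.0974]
ee_rot: [0.538, 0.461, -0.461, -0.535]
contact_force: [-0.3, -0.2, 0.1]
gripper_width: 0.0002
11.45 tcp [ 0.5027 -0.2635  0.0974] F [-0.33 -0.19  0.09] tub-frame tip -0.1558 -0.0007 0.0784 w 0.0002 j [-0.62  0.24  1.81 -0.    1.09 -2.04]
```

View pics/s3.png

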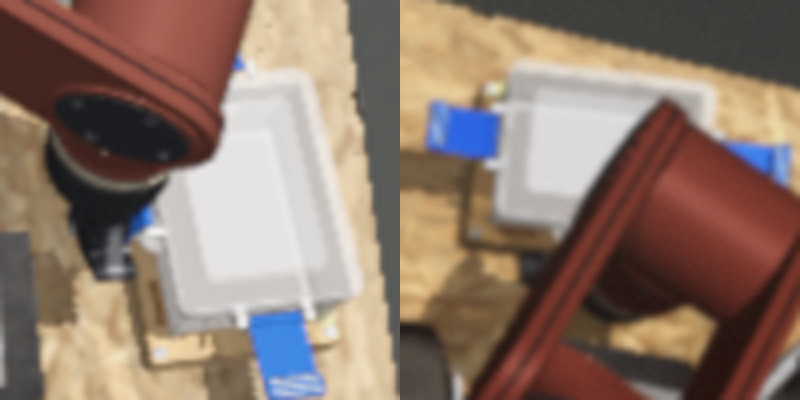

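```bash
python3 -m pendant '[[[0,0.002,-0.002],[0,0,0],0],[[0,0.002,-0.002],[0,0,0],0],[[0,0.001,-0.002],[0,0,0],0],[[0,0.001,-0.002],[0,0,0],0],[[0,0.001,-0.002],[0,0,0],0],[[0,0.001,-0.002],[0,0,0],0],[[0,0.001,-0.002],[0,0,0],0],[[0,0.001,-0.002],[0,0,0],0],[[0,0.001,-0.002],[0,0,0],0],[[0,0,-0.002],[0,0,0],0]]'; python3 -c "
from h import *
st()"
```

```text
time_s: 12.8
tcp_pos: [0.509, -0.2643, 0.0847]
ee_rot: [-0.527, -0.454, 0.468, 0.545]
contact_force: [-11.7, 0.6, 8.3]
gripper_width: -0.0003
12.8 tcp [ 0.509  -0.2643  0.0847] F [-11.67   0.58   8.3 ] tub-frame tip -0.1502 -0.0005 0.0657 w -0.0003 j [-0.61  0.3   1.77 -0.01  1.11 -2.02]
```

```bash
python3 -c "
from h import *
im=eyes.camera('wrist')[:,:,::-1];st()
cv2.imwrite('pics/w4.png',cv2.resize(im,(800,600)))"
```

```text
12.85 tcp [ 0.509  -0.2644  0.0847] F [-10.56   2.13   8.29] tub-frame tip -0.1502 -0.0005 0.0657 w 0.0002 j [-0.61  0.3   1.77 -0.01  1.11 -2.02]
```

View pics/w4.png

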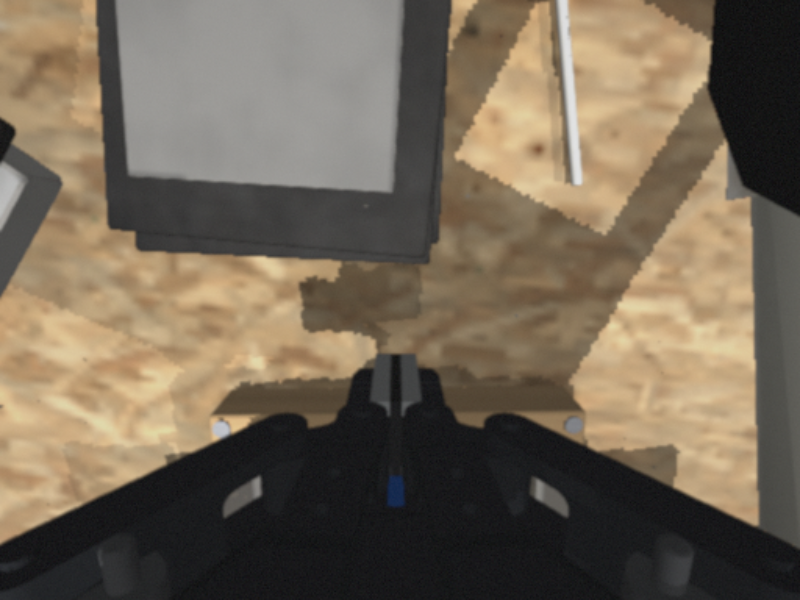

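```bash
python3 -m pendant '[[[0,-0.001,0.004],[0,0,0],0],[[0,0,0.015],[0,0,0],0],[[0,0,0.02],[0,0,0],0],[[0,0,0.01],[0,0,0],0],[[0,0,0],[0,0,0],0],[[0,0,0],[0,0,0],0],[[0,0,0],[0,0,0],0],[[0,0,0],[0,0,0],0],[[0,0,0],[0,0,0],0],[[0,0,0],[0,0,0],0]]'; python3 -c "
from h import *
st()
im=eyes.camera('side')[:,:,::-1];im2=eyes.camera('wrist')[:,:,::-1]
A=cv2.resize(im[230:330,290:390],None,fx=4,fy=4,interpolation=cv2.INTER_CUBIC);B=cv2.resize(im2,(533,400))
cv2.imwrite('pics/s5.png',cv2.resize(np.hstack([A,B]),(800,343)))"
```

```text
time_s: 14.1
tcp_pos: [0.4605, -0.2572, 0.0872]
ee_rot: [-0.528, -0.455, 0.468, 0.543]
contact_force: [-0.0, -0.6, -0.4]
gripper_width: -0.0
14.1 tcp [ 0.4605 -0.2572  0.0872] F [-0.01 -0.62 -0.4 ] tub-frame tip -0.1992 -0.0006 0.0682 w -0.0 j [-0.65  0.19  1.89 -0.01  1.09 -2.07]
```

View pics/s5.png

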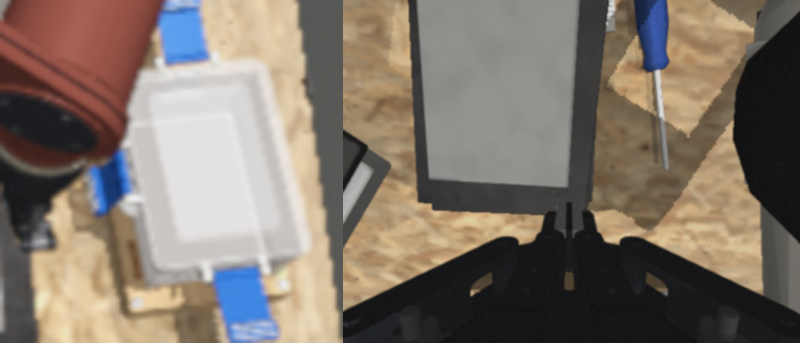

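```bash
cat >> h.py <<'E'
def flap(which,th):
    c={'front':HG-.114*xt,'left':HG-.048*xt+.082*yt,'right':HG-.048*xt-.074*yt}[which].copy();c[2]=.114
    o={'front':-xt,'left':yt,'right':-yt}[which];l={'front':yt,'left':xt,'right':xt}[which]
    z=np.array([0,0,1.]);u=o*np.sin(th)-z*np.cos(th);n=o*np.cos(th)+z*np.sin(th)
    # pad corners + root
    return [c+r*u+.0075*n*(r>30)+w*l for r in(8,37,51) for w in(-.016,.016)] if 0 else [c+r*u+q*n+w*l for r,q in((.008,.002),(.037,.0075),(.051,.0075)) for w in(-.016,.016)]
E
python3 - <<'E'
from h import *
im=eyes.camera('side')[:,:,::-1].copy();c,E=cam('side')
m=blue(im);k,l,s,cc=cv2.connectedComponentsWithStats(m)
for i in range(1,k):
    if s[i,4]>15: print(s[i][:5],s[i][:2]+s[i][2:4],cc[i].round(1))
for th in(0,.15,.3,.5,.75,1,1.57):
  for w in('front',):
    p=np.array([proj(c,E,q) for q in flap(w,th)]);print(w,th,p.min(0).round(1),p.max(0).round(1),p.mean(0).round(1))
print([ [proj(c,E,q).round(0).tolist() for q in flap(w,1.57)[4:]] for w in('left','right')])
E
```

```text
[323 146  10  12  23] [333 158] [327.6 151.9]
[337 232  13  16 147] [350 248] [342.7 239.7]
[231 275  24  11 123] [255 286] [241.8 279.9]
[317 275  10  17 108] [327 292] [321.8 282.7]
[353 308  15  17 183] [368 325] [359.9 315.7]
front 0 [321.5 274.7] [328.2 292. ] [324.3 283.8]
front 0.15 [318.8 274.7] [327.8 292.1] [322.6 283.8]
front 0.3 [316.2 274.7] [327.4 292.1] [321.  283.8]
front 0.5 [313.2 274.7] [326.9 291.8] [319.1 283.6]
front 0.75 [310.1 274.5] [326.5 291.2] [317.2 283.2]
front 1 [308.  274.3] [326.2 290.2] [316.  282.5]
front 1.57 [307.7 273.7] [326.4 287. ] [316.1 280.3]
[[[338.0, 229.0], [350.0, 228.0]], [[359.0, 327.0], [372.0, 325.0]]]
```

```bash
python3 -m pendant '[[[0,-0.05,0.01],[0,0,0],0],[[0,-0.05,0],[0,0.17,0],0],[[0,-0.04,0],[0,0.17,0],0],[[0,0,0],[0,0.18,0],0],[[0,0,0],[0,0.18,0],0],[[0,0,0],[0,0.18,0],0],[[0,0,0],[0,0.18,0],0],[[0,0,0],[0,0.18,0],0],[[0,0,0],[0,0.18,0],0],[[0,0,0],[0,0.15,0],0]]'; python3 -c "
from h import *
st();x=xt;Rt=np.c_[x,[0,0,-1],np.cross(x,[0,0,-1])];go(HG-.048*xt-.133*yt+[0,0,.092],Rt)"
```

```text
time_s: 15.5
tcp_pos: [0.4537, -0.2561, 0.232]
ee_rot: [-0.703, 0.08, -0.06, 0.704]
contact_force: [0.4, -0.3, 0.7]
gripper_width: 0.0004
15.5 tcp [ 0.4537 -0.2561  0.232 ] F [ 0.45 -0.29  0.69] tub-frame tip -0.2061 -0.0006 0.213 w 0.0004 j [-0.66  0.01  1.8  -0.01  1.37 -0.46]
shift [ 0.1647  0.0234 -0.1243] turn [-0.    -0.05  -0.028]
```

```bash
python3 -m pendant '[[[0.02,0,-0.02],[0,0,0],0],[[0.04,0,-0.03],[0,-0.05,-0.028],0],[[0.04,0,-0.035],[0,0,0],0],[[0.04,0,-0.025],[0,0,0],0],[[0.02,0,-0.01],[0,0,0],0],[[0,0,0],[0,0,0],0],[[0,0.01,0],[0,0,0],0],[[0,0.01,0],[0,0,0],0],[[0,0,0],[0,0,0],0],[[0,0,0],[0,0,0],0]]'; python3 -c "
from h import *
st();x=xt;Rt=np.c_[x,[0,0,-1],np.cross(x,[0,0,-1])];go(HG-.048*xt-.133*yt+[0,0,.042],Rt)"
```

```text
time_s: 16.75
tcp_pos: [0.5922, -0.4028, 0.2071]
ee_rot: [-0.704, 0.053, -0.052, 0.706]
contact_force: [-0.2, -0.2, 0.2]
gripper_width: 0.0001
16.75 tcp [ 0.5922 -0.4028  0.2071] F [-0.17 -0.21  0.19] tub-frame tip -0.0468 -0.1251 0.1881 w 0.0001 j [-0.71  0.47  1.3   0.    1.38 -0.56]
shift [-0.0011  0.0531 -0.008 ] turn [-0.002 -0.    -0.002]
```

```bash
python3 -m pendant '[[[0,0.025,-0.007],[0,0,0],0],[[0,0.02,0],[0,0,0],0],[[0,0.01,0],[0,0,0],0],[[0,0.005,0],[0,0,0],0],[[0,0.005,0],[0,0,0],0],[[0,0.005,0],[0,0,0],0],[[0,0.005,0],[0,0,0],0],[[0,0.005,0],[0,0,0],0],[[0,0.005,0],[0,0,0],0],[[0,0,0],[0,0,0],0]]'; python3 -c "
from h import *
st();x=xt;Rt=np.c_[x,[0,0,-1],np.cross(x,[0,0,-1])];go(HG-.048*xt-.131*yt+[0,0,.042],Rt)"
```

```text
time_s: 18.0
tcp_pos: [0.593, -0.4101, 0.123]
ee_rot: [0.706, -0.051, 0.054, -0.705]
contact_force: [0.5, 0.4, -0.1]
gripper_width: -0.0
18.0 tcp [ 0.593  -0.4101  0.123 ] F [ 0.46  0.36 -0.07] tub-frame tip -0.0448 -0.1323 0.104 w -0.0 j [-0.71  0.55  1.35  0.    1.24 -0.57]
shift [-0.003  -0.031   0.0012] turn [0.001 0.001 0.004]
```

```bash
python3 -m pendant '[[[0,0.004,0.001],[0,0,0],0],[[-0.002,0.004,0.001],[0,0,0],0],[[-0.001,0.004,0.002],[0,0,0],0],[[0,0.004,0.003],[0,0,0],0],[[0,0.004,0.003],[0,0,0],0],[[0,0.004,0.003],[0,0,0],0],[[0,0.002,0.002],[0,0,0],0],[[0,0.002,0.002],[0,0,0],0],[[0,0.002,0.002],[0,0,0],0],[[0,0,0],[0,0,0],0]]'; python3 -c "
from h import *
st()
im=eyes.camera('side')[:,:,::-1].copy();c,E=cam('side')
m=blue(im);k,l,s,cc=cv2.connectedComponentsWithStats(m)
for i in range(1,k):
    if s[i,4]>15: print(s[i][:5],s[i][:2]+s[i][2:4],cc[i].round(1))
for th in(0,.3,.5,.75,1,1.57):
    p=np.array([proj(c,E,q) for q in flap('right',th)]);print(th,p.min(0).round(1),p.max(0).round(1),p.mean(0).round(1))
"
```

```text
time_s: 19.25
tcp_pos: [0.5933, -0.3904, 0.0918]
ee_rot: [0.706, -0.051, 0.054, -0.704]
contact_force: [0.8, -0.9, 0.2]
gripper_width: -0.0001
19.25 tcp [ 0.5933 -0.3904  0.0918] F [ 0.79 -0.87  0.18] tub-frame tip -0.0474 -0.1127 0.0728 w -0.0001 j [-0.69  0.55  1.4   0.    1.18 -0.54]
[323 146  10  12  22] [333 158] [327.8 152.2]
[339 239  11   9  68] [350 248] [343.5 243.4]
[231 275  25  11 125] [256 286] [242.  279.8]
[318 282   7  10  43] [325 292] [320.4 286.4]
0 [350.5 306.7] [366.  314.5] [358.  311.2]
0.3 [352.  307.5] [366.3 319.9] [359.1 314.6]
0.5 [353.2 307.9] [366.5 322.9] [359.8 316.4]
0.75 [354.1 308.3] [367.4 325.8] [360.8 318.1]
1 [354.3 308.4] [368.9 327.6] [361.8 319.1]
1.57 [354.7 308. ] [372.  326.7] [363.6 318.2]
```

```bash
python3 -m pendant '[[[0,0.001,0.002],[0,0,0],0],[[0,0.001,0.002],[0,0,0],0],[[0,0.001,0.002],[0,0,0],0],[[0,0.001,0.002],[0,0,0],0],[[0,0.001,0.002],[0,0,0],0],[[0,0.001,0.002],[0,0,0],0],[[0,0,0.002],[0,0,0],0],[[0,0,0.002],[0,0,0],0],[[0,0,0],[0,0,0],0],[[0,0,0],[0,0,0],0]]'; python3 -c "
from h import *
st()"
```

```text
time_s: 20.55
tcp_pos: [0.5939, -0.3857, 0.0899]
ee_rot: [0.713, -0.051, 0.056, -0.697]
contact_force: [0.1, -1.8, 0.7]
gripper_width: -0.0002
20.55 tcp [ 0.5939 -0.3857  0.0899] F [ 0.13 -1.83  0.66] tub-frame tip -0.0474 -0.1084 0.0709 w -0.0002 j [-0.68  0.54  1.42 -0.02  1.16 -0.52]
```

```bash
python3 -m pendant '[[[0,0,0.002],[0,0,0],0],[[0,0,0.002],[0,0,0],0],[[0,0,0.002],[0,0,0],0],[[0,0,0.002],[0,0,0],0],[[0,0,0.002],[0,0,0],0],[[0,0,0.002],[0,0,0],0],[[0,0,0.002],[0,0,0],0],[[0,0,0.002],[0,0,0],0],[[0,0,0.002],[0,0,0],0],[[0,0,0.002],[0,0,0],0]]'; python3 -c "
from h import *
st()"
```

```text
time_s: 21.8
tcp_pos: [0.594, -0.3847, 0.0903]
ee_rot: [0.724, -0.05, 0.059, -0.685]
contact_force: [0.0, -8.7, -1.7]
gripper_width: -0.0001
21.8 tcp [ 0.594  -0.3847  0.0903] F [ 0.03 -8.68 -1.73] tub-frame tip -0.0474 -0.108 0.0714 w -0.0001 j [-0.67  0.53  1.44 -0.04  1.13 -0.5 ]
```

```bash
python3 -c "
from h import *
x=xt;Rt=np.c_[x,[0,0,-1],np.cross(x,[0,0,-1])];go(HG-.048*xt-.108*yt+[0,0,-.025],Rt)"
```

```text
shift [-0.0004  0.0034 -0.0008] turn [ 0.055 -0.005  0.016]
```

```bash
python3 -m pendant '[[[0,0,0.002],[0.01,0,0],0],[[0,0,0.002],[0.01,0,0],0],[[0,0,0.002],[0.01,0,0],0],[[0,0,0.0025],[0.01,0,0],0],[[0,0,0.0025],[0.01,0,0],0],[[0,0,0.0025],[0.01,0,0],0],[[0,0,0.003],[0.01,0,0],0],[[0,0,0.003],[0.01,0,0],0],[[0,0,0.003],[0.01,0,0],0],[[0,0,0.003],[0.01,0,0],0]]'; python3 -c "
from h import *
st();x=xt;Rt=np.c_[x,[0,0,-1],np.cross(x,[0,0,-1])];go(HG-.048*xt-.108*yt+[0,0,-.025],Rt)"
```

```text
time_s: 23.05
tcp_pos: [0.5942, -0.3798, 0.0898]
ee_rot: [-0.701, 0.047, -0.064, 0.709]
contact_force: [-0.6, -2.9, -0.8]
gripper_width: 0.0001
23.05 tcp [ 0.5942 -0.3798  0.0898] F [-0.63 -2.87 -0.81] tub-frame tip -0.0477 -0.1018 0.0708 w 0.0001 j [-0.69  0.54  1.43  0.03  1.16 -0.54]
shift [ 0.0001  0.0028 -0.006 ] turn [-0.014 -0.008  0.024]
```

```bash
python3 -m pendant '[[[0,0,0.002],[0,0,0],0],[[0,0,0.002],[0,0,0],0],[[0,0,0.002],[0,0,0],0],[[0,0,0.002],[0,0,0],0],[[0,0,-0.005],[0,0,0],0],[[0,0,-0.02],[0,0,0],0],[[0,0,-0.02],[0,0,0],0],[[0,-0.03,0],[0,0,0],0],[[0,-0.04,0],[0,0,0],0],[[0,-0.04,0],[0,0,0],0]]'; python3 -c "
from h import *
st();x=xt;Rt=np.c_[x,[0,0,-1],np.cross(x,[0,0,-1])];go(HG-.048*xt+.144*yt+[0,0,.092],Rt)
im=eyes.camera('side')[:,:,::-1].copy()
m=blue(im);k,l,s,cc=cv2.connectedComponentsWithStats(m)
for i in range(1,k):
    if s[i,4]>15: print(s[i][:5],s[i][:2]+s[i][2:4],cc[i].round(1))
"
```

```text
time_s: 24.3
tcp_pos: [0.5808, -0.4255, 0.1952]
ee_rot: [-0.701, 0.05, -0.062, 0.708]
contact_force: [0.1, -1.2, 0.5]
gripper_width: -0.0001
24.3 tcp [ 0.5808 -0.4255  0.1952] F [ 0.08 -1.21  0.54] tub-frame tip -0.0544 -0.1491 0.1762 w -0.0001 j [-0.75  0.48  1.31  0.02  1.35 -0.59]
shift [ 0.0037 -0.0055  0.2934] turn [-0.011 -0.01   0.016]
[323 146  10  12  20] [333 158] [327.6 151.8]
[339 233  11  15 120] [350 248] [343.4 240.8]
[231 275  25  11 126] [256 286] [242.  279.8]
[318 283   6   9  31] [324 292] [320.  287.2]
[350 309  13   8  73] [363 317] [356.  312.4]
```

```bash
python3 -c "
from h import *
c=eyes.calibration('wrist');E=np.load('w1.npz')['E']
ct,Et=cam('top');cs,Es=cam('side')
im=cv2.imread('pics/w1b.png');t=cv2.imread('pics/top0.png')
for n,a,b,z in [('cam',-.048,.21,.22),('cam+',-.1,.23,.22),('cam+b',0,.23,.22),('camhi',-.1,.23,.3),('body',-.1,.19,.16)]:
  P=HG+a*xt+b*yt;P[2]=z;print(n,P.round(3),(proj(c,E,P)/.64).round(0),proj(ct,Et,P).round(0),proj(cs,Es,P).round(0))
"
```

```text
cam [ 0.641 -0.071  0.22 ] [690. 311.] [273. 112.] [345. 185.]
cam+ [ 0.592 -0.044  0.22 ] [731. 238.] [263. 130.] [323. 180.]
cam+b [ 0.691 -0.059  0.22 ] [706. 374.] [268.  93.] [361. 176.]
camhi [ 0.592 -0.044  0.3  ] [844. 257.] [265. 123.] [328. 163.]
body [ 0.586 -0.083  0.16 ] [628. 229.] [276. 136.] [323. 205.]
```

```bash
python3 -c "
from h import *
c=eyes.calibration('wrist');E=np.load('w1.npz')['E']
ct,Et=cam('top');cs,Es=cam('side')
for uv in [(280,128),(285,180)]:
 for z in (.15,.2,.25,.3,.35,.4):
  P=onz(ct,Et,uv,z);print(uv,z,P.round(3),'w1',(proj(c,E,P)/.64).round(0),'side',proj(cs,Es,P).round(0))
im=cv2.imread('pics/side0.png');w=cv2.imread('pics/w1b.png')
A=cv2.resize(im[120:260,190:350],(480,420),interpolation=cv2.INTER_CUBIC);B=w[0:420,480:800]
cv2.imwrite('pics/belt.png',np.hstack([A,B]))
"
```

```text
(280, 128) 0.15 [ 0.611 -0.096  0.15 ] w1 [608. 259.] side [332. 208.]
(280, 128) 0.2 [ 0.6   -0.091  0.2  ] w1 [645. 255.] side [331. 199.]
(280, 128) 0.25 [ 0.59  -0.086  0.25 ] w1 [696. 251.] side [330. 189.]
(280, 128) 0.3 [ 0.579 -0.082  0.3  ] w1 [769. 244.] side [328. 178.]
(280, 128) 0.35 [ 0.569 -0.077  0.35 ] w1 [884. 233.] side [326. 166.]
(280, 128) 0.4 [ 0.559 -0.073  0.4  ] w1 [1093.  213.] side [324. 153.]
(285, 180) 0.15 [ 0.462 -0.106  0.15 ] w1 [587.  70.] side [280. 225.]
(285, 180) 0.2 [ 0.458 -0.101  0.2  ] w1 [626.  44.] side [279. 215.]
(285, 180) 0.25 [ 0.453 -0.096  0.25 ] w1 [681.   6.] side [277. 204.]
(285, 180) 0.3 [ 0.449 -0.091  0.3  ] w1 [764. -51.] side [276. 193.]
(285, 180) 0.35 [ 0.444 -0.086  0.35 ] w1 [ 902. -147.] side [274. 181.]
(285, 180) 0.4 [ 0.44  -0.081  0.4  ] w1 [1182. -340.] side [273. 167.]
```

View pics/belt.png

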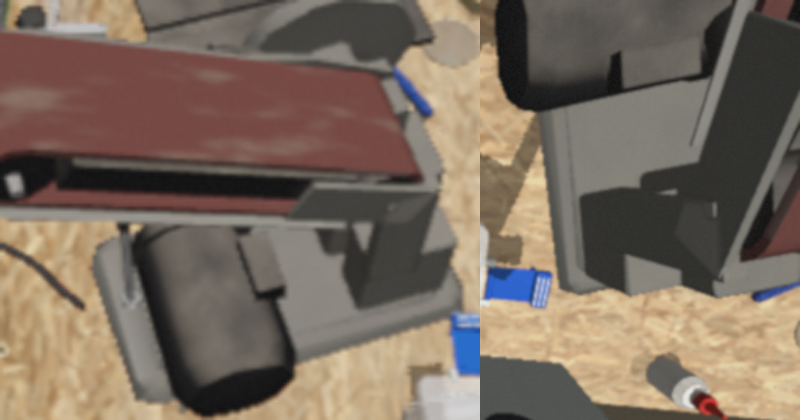

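```bash
python3 -c "
from h import *
D=np.array([(.2212,1.5276,.6244,.2492),(.21,.91,.601,.5917),(.21,.9,.6035,.5925),(.23,1.23,.6461,.4051),(.32,1.53,.6509,.1879),(.35,1.57,.6461,.1438),(.08,1.79,.5508,.1968),(.18,1.83,.5554,.1218),(.24,1.81,.5676,.0974),(.55,1.35,.721,.123),(.48,1.31,.7199,.1952)])
A=[];b=[]
for a,c,r,z in D:
  q=a+c
  A+= [[1,0,np.sin(a),np.sin(q),np.cos(q)],[0,1,np.cos(a),np.cos(q),-np.sin(q)]];b+=[r,z]
x,res,_,_=np.linalg.lstsq(np.array(A),np.array(b),rcond=None);print(x.round(3),np.abs(A@x-b).max())
cs,Es=cam('side')
o,d=ray(cs,Es,(320,262))
for y in(-.28,-.31,-.33,-.35): t=(y-o[1])/d[1];print((o+t*d).round(3))
"
```

```text
[ 0.008 -0.005  0.404  0.546  0.043] 0.003589171120055995
[ 0.492 -0.28   0.308]
[ 0.468 -0.31   0.403]
[ 0.453 -0.33   0.467]
[ 0.437 -0.35   0.53 ]
```

```bash
python3 -m pendant '[[[0,-0.02,0.02],[0,0,0],0],[[0.005,-0.01,0.04],[0,0,0.016],0],[[0.005,0,0.04],[-0.011,-0.01,0],0],[[0,0,0.045],[0,0,0],0],[[0,0,0.045],[0,0,0],0],[[0,0,0.04],[0,0,0],0],[[0,0,0.025],[0,0,0],0],[[0,0,0.015],[0,0,0],0],[[0,0,0],[0,0,0],0],[[0,0,0],[0,0,0],0]]'; python3 -c "
from h import *
st();x=xt;Rt=np.c_[x,[0,0,-1],np.cross(x,[0,0,-1])];go(HG-.042*xt+.143*yt+[0,0,.042],Rt)
im=eyes.camera('side')[:,:,::-1].copy()
m=blue(im);k,l,s,cc=cv2.connectedComponentsWithStats(m)
for i in range(1,k):
    if s[i,4]>15: print(s[i][:5],s[i][:2]+s[i][2:4],cc[i].round(1))
"
```

```text
time_s: 25.6
tcp_pos: [0.6363, -0.1663, 0.235]
ee_rot: [0.708, -0.051, 0.06, -0.702]
contact_force: [-0.7, 0.7, -0.1]
gripper_width: -0.0002
25.6 tcp [ 0.6363 -0.1663  0.235 ] F [-0.68  0.66 -0.05] tub-frame tip -0.038 0.1151 0.216 w -0.0002 j [-0.37  0.3   1.46 -0.    1.37 -0.22]
shift [-0.005   0.0808  0.0282] turn [ 0.007 -0.008  0.013]
[336 232  14  16 158] [350 248] [342.6 239.4]
[231 275  24  11 119] [255 286] [241.8 280. ]
[317 275  10  17 106] [327 292] [321.7 282.8]
[349 308  16   9  79] [365 317] [356.4 312.1]
```

```bash
python3 -m pendant '[[[-0.004,0,0.02],[0,-0.008,0.013],0],[[0,0.02,0.008],[0.007,0,0],0],[[0,0.03,0],[0,0,0],0],[[0,0.02,0],[0,0,0],0],[[0,0.01,0],[0,0,0],0],[[0,0.005,0],[0,0,0],0],[[0,0.005,0],[0,0,0],0],[[0,0.005,0],[0,0,0],0],[[0,0.005,0],[0,0,0],0],[[0,0.005,0],[0,0,0],0]]'; python3 -c "
from h import *
st();x=xt;Rt=np.c_[x,[0,0,-1],np.cross(x,[0,0,-1])];go(HG-.042*xt+.143*yt+[0,0,.042],Rt)"
```

```text
time_s: 26.9
tcp_pos: [0.6365, -0.1348, 0.1243]
ee_rot: [-0.704, 0.053, -0.053, 0.707]
contact_force: [-0.6, 2.6, -0.0]
gripper_width: -0.0002
26.9 tcp [ 0.6365 -0.1348  0.1243] F [-0.63  2.57 -0.02] tub-frame tip -0.0427 0.1465 0.1053 w -0.0002 j [-0.33  0.39  1.56  0.    1.19 -0.18]
shift [ 0.0007 -0.0297 -0.0033] turn [-0.004 -0.001 -0.001]
```

```bash
python3 -c "
from h import *
im=eyes.camera('side')[:,:,::-1].copy();c,E=cam('side')
m=blue(im);k,l,s,cc=cv2.connectedComponentsWithStats(m)
for i in range(1,k):
    if s[i,4]>15: print(s[i][:5],s[i][:2]+s[i][2:4],cc[i].round(1))
for th in(0,.3,.6,.9,1.2,1.57,1.8):
    p=np.array([proj(c,E,q) for q in flap('left',th)]);print(th,p.min(0).round(1),p.max(0).round(1),p.mean(0).round(1))
w=eyes.camera('wrist')[:,:,::-1]
A=cv2.resize(im[205:275,310:380],(420,420),interpolation=cv2.INTER_CUBIC);B=cv2.resize(w[100:],(380,420*380//380))[:420]
cv2.imwrite('pics/l1.png',np.hstack([A,B]))
"
```

```text
[335 233  15  15 156] [350 248] [342. 240.]
[317 275  10  17 106] [327 292] [321.7 282.8]
[231 276  24  10 121] [255 286] [241.7 280. ]
[349 308  16   9  80] [365 317] [356.5 312. ]
0 [337.5 246.9] [352.5 252.1] [344.6 249.6]
0.3 [336.7 244.9] [352.4 247.2] [344.2 246. ]
0.6 [336.3 239.8] [352.3 246.3] [343.9 242.5]
0.9 [336.4 234.9] [352.4 245.5] [344.  239.4]
1.2 [336.8 230.8] [352.5 244.9] [344.4 236.9]
1.57 [337.9 227.7] [352.7 244.6] [345.2 235.1]
1.8 [338.9 226.9] [352.9 244.5] [345.8 234.7]
```

View pics/l1.png

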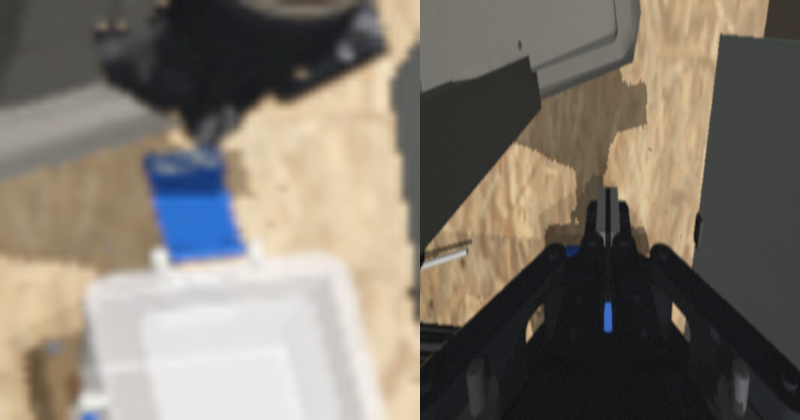

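```bash
python3 -m pendant '[[[0,-0.015,0.001],[0,0,0],0],[[0,-0.02,0],[0,0,0],0],[[-0.003,0,-0.008],[0,0,0],0],[[-0.003,0,-0.008],[0,0,0],0],[[0,0,0],[0,0,0],0],[[0,0.01,0],[0,0,0],0],[[0,0.005,0],[0,0,0],0],[[0,0.005,0],[0,0,0],0],[[0,0.005,0],[0,0,0],0],[[0,0.005,0],[0,0,0],0]]'; python3 -c "
from h import *
st()"
```

```text
time_s: 28.25
tcp_pos: [0.6282, -0.1524, 0.1302]
ee_rot: [-0.705, 0.053, -0.054, 0.705]
contact_force: [0.0, -0.5, -0.0]
gripper_width: 0.0001
28.25 tcp [ 0.6282 -0.1524  0.1302] F [ 0.03 -0.54 -0.03] tub-frame tip -0.0483 0.1278 0.1112 w 0.0001 j [-0.36  0.37  1.57  0.    1.2  -0.21]
```

```bash
python3 -m pendant '[[[0,0.004,0],[0,0,0],0],[[0,0.004,0],[0,0,0],0],[[0,0.004,0],[0,0,0],0],[[0,0.004,0],[0,0,0],0],[[0,0.004,-0.001],[0,0,0],0],[[0,0.004,-0.002],[0,0,0],0],[[0,0.004,-0.003],[0,0,0],0],[[0,0.003,-0.003],[0,0,0],0],[[0,0.002,-0.002],[0,0,0],0],[[0,0.002,-0.002],[0,0,0],0]]'; python3 -c "
from h import *
st()
im=eyes.camera('side')[:,:,::-1].copy();c,E=cam('side')
m=blue(im);k,l,s,cc=cv2.connectedComponentsWithStats(m)
for i in range(1,k):
    if s[i,4]>15: print(s[i][:5],s[i][:2]+s[i][2:4],cc[i].round(1))
"
```

```text
time_s: 29.5
tcp_pos: [0.6268, -0.1656, 0.0933]
ee_rot: [-0.705, 0.053, -0.054, 0.706]
contact_force: [-0.2, 0.3, 1.1]
gripper_width: 0.0003
29.5 tcp [ 0.6268 -0.1656  0.0933] F [-0.18  0.33  1.1 ] tub-frame tip -0.0477 0.1146 0.0743 w 0.0003 j [-0.38  0.42  1.58  0.    1.13 -0.23]
[231 275  24  11 119] [255 286] [241.8 280. ]
[317 275  10  17 106] [327 292] [321.7 282.8]
[349 308  16   9  80] [365 317] [356.4 312.1]
```

```bash
python3 -m pendant '[[[0,0.001,-0.002],[0,0,0],0],[[0,0.001,-0.002],[0,0,0],0],[[0,0.001,-0.002],[0,0,0],0],[[0,0.001,-0.002],[-0.005,0,0],0],[[0,0.001,-0.002],[-0.005,0,0],0],[[0,0.001,-0.002],[-0.005,0,0],0],[[0,0,-0.002],[-0.005,0,0],0],[[0,0,-0.002],[-0.005,0,0],0],[[0,0,-0.002],[-0.005,0,0],0],[[0,0,-0.002],[-0.005,0,0],0]]'; python3 -c "
from h import *
st();x=xt;Rt=np.c_[x,[0,0,-1],np.cross(x,[0,0,-1])];go(HG-.048*xt+.108*yt+[0,0,-.025],Rt)"
```

```text
time_s: 30.8
tcp_pos: [0.626, -0.1731, 0.0884]
ee_rot: [0.71, -0.053, 0.053, -0.7]
contact_force: [2.0, 10.3, 2.7]
gripper_width: -0.0002
30.8 tcp [ 0.626  -0.1731  0.0884] F [ 2.03 10.31  2.7 ] tub-frame tip -0.0473 0.1068 0.0694 w -0.0002 j [-0.38  0.43  1.58 -0.02  1.12 -0.23]
shift [-0.0006  0.0013  0.001 ] turn [ 0.015 -0.001  0.002]
```

```bash
python3 -m pendant '[[[0,0,-0.0025],[0,0,0],0],[[0,0,-0.0025],[0,0,0],0],[[0,0,-0.0025],[0,0,0],0],[[0,0,-0.003],[0,0,0],0],[[0,0,-0.003],[0,0,0],0],[[0,0,-0.003],[0,0,0],0],[[0,0,-0.003],[0,0,0],0],[[0,0,-0.003],[0,0,0],0],[[0,0,-0.003],[0,0,0],0],[[0,0,-0.003],[0,0,0],0]]'; python3 -c "
from h import *
st();x=xt;Rt=np.c_[x,[0,0,-1],np.cross(x,[0,0,-1])];go(HG-.048*xt+.108*yt+[0,0,-.025],Rt)"
```

```text
time_s: 32.05
tcp_pos: [0.6259, -0.1738, 0.0888]
ee_rot: [-0.696, 0.051, -0.051, 0.715]
contact_force: [1.3, 12.7, 4.5]
gripper_width: 0.0002
32.05 tcp [ 0.6259 -0.1738  0.0888] F [ 1.35 12.68  4.48] tub-frame tip -0.0474 0.1068 0.0698 w 0.0002 j [-0.4   0.43  1.58  0.03  1.14 -0.27]
shift [-0.0006  0.0018  0.0016] turn [-0.027  0.004 -0.001]
```

```bash
python3 -m pendant '[[[0,0,0.005],[0,0,0],0],[[0,0,0.015],[0,0,0],0],[[0,0,0.015],[0,0,0],0],[[0,-0.03,0.005],[0,0,0],0],[[0,-0.04,0],[0,0,0],0],[[0,-0.04,0],[0,0,0],0],[[0,-0.04,0],[0,0,0],0],[[0,-0.04,-0.02],[0,0,0],0],[[0,-0.03,-0.02],[0,0,0],0],[[0,0,0],[0,0,0],0]]'; python3 -c "
from h import *
st()
im=eyes.camera('side')[:,:,::-1].copy();c,E=cam('side')
m=blue(im);k,l,s,cc=cv2.connectedComponentsWithStats(m)
for i in range(1,k):
    if s[i,4]>15: print(s[i][:5],s[i][:2]+s[i][2:4],cc[i].round(1))
A=cv2.resize(im[215:345,290:420],(520,520),interpolation=cv2.INTER_CUBIC);cv2.imwrite('pics/l2.png',A)
"
```

```text
time_s: 33.3
tcp_pos: [0.625, -0.1737, 0.3124]
ee_rot: [-0.697, 0.051, -0.049, 0.713]
contact_force: [-0.8, 0.5, -0.2]
gripper_width: 0.0003
33.3 tcp [ 0.625  -0.1737  0.3124] F [-0.83  0.51 -0.21] tub-frame tip -0.0484 0.1067 0.2934 w 0.0003 j [-0.4   0.25  1.37  0.02  1.53 -0.26]
[339 246  11   3  17] [350 249] [343.9 246.8]
[231 275  24  11 118] [255 286] [241.9 280. ]
[317 275  10  17 106] [327 292] [321.7 282.8]
[349 308  16   9  80] [365 317] [356.5 312.1]
```

View pics/l2.png

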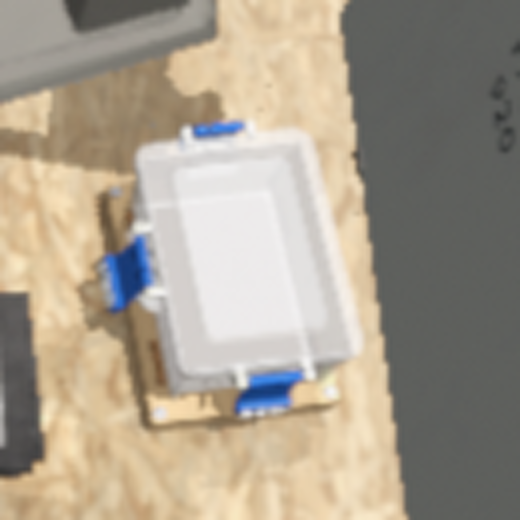

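```bash
python3 -c "
from h import *
st();ctrl.close_job()"
```

```text
33.35 tcp [ 0.6244 -0.1726  0.3104] F [-0.26  0.   -0.48] tub-frame tip -0.0492 0.1077 0.2914 w -0.0 j [-0.4   0.25  1.38  0.02  1.53 -0.26]
the job is handed in; nothing more can be done
```

I pressed the lid home, then folded and snapped the front, right and left clips in that order. I handed the job in at 33.4 s of the 72 s allowed.

- **Clips and lid:** After I let go, the last side picture shows the lid flat and all three clips down. Image estimates put the front flap at about 0.25 rad and the right at about 0.1 rad. The left is visible only as a thin edge, so I read it as down without a close angle.
- **Forces:** The highest readings were about 18 N on the lid, 14 N on the front clip, 9 N on the right and 14 N on the left. I only read force at the end of each move, so brief peaks in between were not seen. That matters most during the right clip's snap, where I was pushing hardest.
- **First try on the left clip:** My initial hinge estimate was about 6 mm off, so the finger came down just outside the flap's end and touched it at about 2.6 N. I raised it, moved in and repeated successfully.
- **Bystanders:** I felt no contact with any of them. The blue screwdriver stayed on the same pixels throughout. I did not re-measure the spectacle front, sanding block or brush.
- **At hand-in:** The arm was clear, with the fingertips about 0.29 m above the bench.

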